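# Brace the jar at the label reader and unscrew its tight cap

### The job

Set the closed amber jar down fully in the hexagonal socket of the opening stand, turned so that its white label faces the red window of the reader, with the cap still tight. With the socket bracing the jar, unscrew the cap counter-clockwise, stop turning when its threads come free, and lift it straight up. Finish while still holding the cap in the gripper, level and centred just above the mouth, one or two finger widths clear of it, with the jar still fully home in the socket and the other things on the worktop left alone.

Things in the scene. Friction and masses are not known exactly. Their poses are not given: they have to be found in the camera images.
- preserve_jar: Amber hexagonal jar, loose, 66 mm across flats (76 across corners), about 0.4 kg with cap. Origin: centre of its underside, z up, +x towards the flat with the white and blue label (a white strip of it shows on the shoulder from above). Flats up to 70 mm, then a neck 40 mm thick; 100 mm high with the cap. Starts upright; loose, it turns with its cap and can be carried by it.
- mouth (a point): Centre of the jar's mouth, on its axis 88 mm above its underside; closed by a sprung rubber seal that presses up on the cap from inside.
- screw_cap: White round screw cap, 58 mm in diameter, 24 mm high, 50 g, red mark on top. Origin: centre of its lower rim, z up, mark towards +x. Tight, its origin is 76 mm above the jar's and its yaw is the jar's to within 0.1 rad. Smooth grip band: uppermost 10 mm, skirt below. Turning it takes 0.2 to 0.4 N m. Its skirt reaches 12 mm down over the neck.
- cap_mark (a point): Outer end of the red mark on the cap's top, 27 mm from its axis along its +x, 24 mm above its origin. Turned counter-clockwise (seen from above) the cap stays level until its lugs leave the threads at 55 to 60 degrees; there the seal pushes it up by up to 4.5 mm. At 65 to 80 degrees it lifts straight off; at about 87 degrees it meets the next threads.
- label (a point): Centre of the label on the jar's +x flat, 33 mm from the jar's axis and 46 mm above its underside.
- opening_stand: Opening stand, fixed: grey base plate (124 x 116 x 8 mm), upright hexagonal steel socket with black sloped lead-in edges, black label reader at its +x side. Origin: socket axis at worktop level, +x to the reader. Socket flats at +x and every 60 degrees, 70 mm across (2 mm play round the jar, 5 degrees of yaw), top 35 mm up. Reader: face 86 mm from the axis, top 71 mm up.
- socket_floor (a point): Centre of the socket's floor, 8 mm above the worktop; the underside of a jar fully home is here. The jar fits in six ways, of which one has the label facing the reader.
- reader_window (a point): Centre of the red reader window, 85 mm from the socket's axis towards the stand's +x, 52 mm above the worktop.
- tape_r: Brown roll of tape, 96 mm wide, 48 mm high, loose bystander at the right; origin at its underside.
- salt_shaker: Salt shaker, 44 mm wide, 90 mm high, loose bystander at the back; origin at its underside.
- ramekin: Dark blue ramekin, 90 mm wide, 42 mm high, loose bystander at the left; origin at its underside.

How it is judged (in metres and radians):
On the way, in this order (a step that is already met when the one before it is completed fails the run):
1. the closed jar is fully home in the socket with its label facing the reader, cap still tight (distance between preserve_jar and socket_floor below 0.006 m and angle between preserve_jar's own z axis and vertical below 0.06 rad and x of label in the frame of opening_stand above 0.029 m and z of screw_cap in the frame of preserve_jar below 0.0785 m and x of cap_mark in the frame of preserve_jar above 0.022 m), for 0.2 s.
2. the cap has been turned free counter-clockwise, the jar braced in the socket (distance between preserve_jar and socket_floor below 0.006 m and angle between preserve_jar's own z axis and vertical below 0.06 rad and x of label in the frame of opening_stand above 0.029 m and y of cap_mark in the frame of preserve_jar above 0.02 m and x of cap_mark in the frame of preserve_jar below 0.0165 m), for 0.1 s.
At the end, for the whole second after the job is handed in: Jar fully home in the socket (6 mm, 0.06 rad), label facing the reader (28 degrees); the cap held at rest by the fingers alone, 14 to 59 mm above its tight place (its rim 2 to 47 mm over the mouth), centred within 15 mm, level within 0.15 rad (distance between preserve_jar and socket_floor below 0.006 m and angle between preserve_jar's own z axis and vertical below 0.06 rad and x of label in the frame of opening_stand above 0.029 m and z of screw_cap in the frame of preserve_jar between 0.09 and 0.135 m and horizontal distance between screw_cap and preserve_jar below 0.015 m and angle between screw_cap's own z axis and vertical below 0.15 rad and contact force between the fingers and screw_cap above 2 N and contact force between screw_cap and preserve_jar below 0.2 N and linear speed of each of screw_cap, preserve_jar below 0.02 m/s); the arm keeps its last pose, push and grip.
It fails at once if the cap comes up off its threads while the jar is not in the socket (z of screw_cap in the frame of preserve_jar above 0.0795 m and distance between preserve_jar and socket_floor above 0.02 m).
It fails at once if the cap is turned on far past the point where it comes free (more than 120 degrees) (x of cap_mark in the frame of preserve_jar below -0.0135 m).
It fails at once if the jar is tipped by more than 30 degrees (angle between preserve_jar's own z axis and vertical above 0.52 rad).
It fails at once if a bystander is pushed by more than 20 mm (distance of any of tape_r, salt_shaker, ramekin from where it was at the start of the episode above 0.02 m).
It also fails if it takes over 48 s, if anything falls off the work surface, if the arm or the gripper's body presses on something with over 40 N, if the wrist force passes 120 N, or if a joint passes its speed limit or range.

### The arm

A 6-joint arm with a two-finger parallel gripper is mounted at the origin on a cart in front of the work surface, level with it; the furniture and walls round the work are solid. World frame = base frame: x ahead of the robot, y to its left, z up, the work surface at z = 0. Lengths are in m, angles in degrees, forces in N, time in s.
With the tool pointing down it reaches from about 0.375 to 0.9 m from the base axis. Payload 3.1 kg.
Tool frame: the origin (TCP) lies on the centre line of the jaws, within the pads' length; the fingertips stand 17 mm ahead of it and the grasp point (between the pads) lies 2 mm behind it; z points along the fingers, y is the line along which they close (so a half turn about z gives the same grasp; the last joint's range is limited). The gripper opens to 87 mm and grips with 3 to 60 N. Pads are 19 mm wide; open, the fingers measure 117 mm over their backs; the gripper's body (75 mm by 190 mm) begins 51 mm behind the grasp point.
Start: joints at [54.975, 30.224, 82.088, -0, 67.689, -10.227], TCP at [0.262, 0.567, 0.24] pointing down, gripper open.
Joint ranges: [-176.69, 176.69], [-43.24, 126.21], [12.49, 139.97], [-82, 262], [0, 151.66], [-163.58, 163.58]. Speed limits (degrees/s): [159.86, 159.86, 180, 180, 180, 180].

### API

Orientations are given as a 3x3 rotation matrix whose columns are the frame's x, y, z axes.
In Python, from rig import bot, imaging, finder gives the robot as it stands. The module is installed in compiled form; this text tells all that it offers.
- The arm moves only by the tool play_rows, never from a script. Its argument "motion" is a list that holds one entry, the list of rows, each a list of 6 numbers: the shift along the tool's x, y, z in shares of 0.4 m (1.0 is 0.4 m), then the turn, a rotation vector about the tool's x, y, z in parts of the range, where 1.0 means 360 degrees. In form: [[[dx, dy, dz, wx, wy, wz], ...]]. A call has 1 to 8 rows; each row is the pose to reach, as a shift and turn from the pose commanded when the call began, along the tool's axes at that moment; what a row does not reach only later rows make up. A row lasts 1/12 s, in which the tool goes at most 41.7 mm and 7.16 degrees, less where a joint would pass 70% of its speed; a pose out of reach is approached as far as the arm can. No shift or turn number may pass 1 either way. A call with a gripper value outside its range is refused whole. "fingers" is the finger opening in m, from 0 to 0.087, set as the call begins (left out, the last holds). The fingers move at their own pace and stop on an object; the grip force is fixed at half the most. Time passes only in rows, so rows that repeat a pose let the fingers close. It gives the time, the measured TCP pose, the force, the opening and the grip force at its end, in the units of the state.
- bot.read_state(): the state, without advancing time (a new reading comes with each control period).
- imaging.capture(name): name is "side" or "top" or "wrist"; returns a dict with "frame" (420x560x3 uint8, red, green, blue), "camera_matrix" (3x3 intrinsics, pixels), "R" (3x3) and "t" (3): a world point X has camera coordinates R X + t. Camera axes: x right, y down, z forward; pixel columns grow to the right and rows downward; lengths in m; the calibration is good to about 2 mm. A picture is of the moment at which its call begins. There is no depth.
- bot.hand_in(): hands the job in; it is judged then, once.
Trained networks look in the newest picture that a camera, given by its name, has taken for a name from the list of things; names that differ only in an ending like _2 or _b are one class to them, and where a whole thing is asked for, a point or a joint stands for the part that bears it (a point fixed in the world has none). Each returns a list of dicts, best first, with "confidence" (0 to 1); they miss things now and then, are a little off and sometimes report something else, mostly with a low value. They report only what shows in the picture. A call takes as long as a camera call.
- finder.recognise(camera, name): "at" ([x, y, z] in m, in world coordinates, good to about 4 mm: the middle of the surface that is visible of it).
- finder.outline_of(camera, name): "pixels" (420x560 bool, what is visible of it).
The state is a dict: "time_s": time; "joint_positions": joint angles; "qvel": joint speeds; "tau": joint torques, N m; "position": TCP position; "tcp_rot": TCP orientation; "force": force on the tool from outside, world axes, zero at the start; "moment": the same for the moment, N m; "opening": opening from 0.0 (shut) to 1.0 (fully open); "grasp_force": force on a finger pad.
Only numpy, scipy, OpenCV 4.12 (cv2) and the standard library are available. Lean on these libraries where they do the work, as an engineer would, in place of code of your own. Each camera call takes 0.05 s, during which the arm holds its last target. There are 200 camera calls.

## Working session

There is one attempt and no reset: what is moved stays moved. The work goes in short steps, Python scripts to look and compute and a tool call to move; the robot and the scene stay as the last step left them, time stands still between calls to the robot, and variables do not carry over. Pictures are saved under pics/ and viewed, at most 10 in all, crops included, and the job is handed in when it is done.

Besides the shell and the picture viewer there is one more tool, called after "Request:" by a JSON object that holds its "fn" and its "kwargs". play_rows: Moves the arm, as the interface text tells. Its arguments: {"type":"object","properties":{"motion":{"type":"array"},"fingers":{"type":"number"}},"required":["motion"]}

```bash
mkdir -p pics; cat > h.py <<'E'
import numpy as np, cv2
from rig import bot, imaging, finder
def snap(cam,name=None):
    c=imaging.capture(cam)
    if name: cv2.imwrite(f'pics/{name}.png',c['frame'][:,:,::-1])
    return c
def proj(c,X):
    p=c['camera_matrix']@(c['R']@np.asarray(X,float)+c['t']); return p[:2]/p[2]
def back(c,uv,z):
    d=c['R'].T@np.linalg.solve(c['camera_matrix'],[uv[0],uv[1],1.]); o=-c['R'].T@c['t']
    return o+d*(z-o[2])/d[2]
E
python3 - <<'E'
from h import *
s=bot.read_state(); print(s)
for cam in ['top','side','wrist']:
    c=snap(cam,cam+'0'); print(cam,(-c['R'].T@c['t']).round(3))
    for n in ['preserve_jar','screw_cap','cap_mark','label','opening_stand','socket_floor','reader_window','tape_r','salt_shaker','ramekin']:
        r=finder.recognise(cam,n); print(n,[(np.round(q['at'],3).tolist(),round(q['confidence'],2)) for q in r[:2]])
E
```

```text
{'time_s': 0.0, 'joint_positions': array([ 5.49746575e+01,  3.02810883e+01,  8.21576751e+01, -1.76074529e-03,
        6.76875540e+01, -1.02278403e+01]), 'qvel': array([ 0.02674041,  0.03616421, -0.03404999, -0.06592433, -0.05335084,
        0.09356532]), 'tau': array([ 2.01700765e-03, -4.40038991e+01, -1.76599270e+01,  6.34443923e-02,
        5.81768516e-02, -1.54191043e-04]), 'position': array([0.26170872, 0.56679331, 0.23854167]), 'tcp_rot': array([[-9.07800444e-01,  4.19400538e-01, -1.24205442e-03],
       [ 4.19402219e-01,  9.07798689e-01, -1.82170346e-03],
       [ 3.63511966e-04, -2.17466359e-03, -9.99997569e-01]]), 'force': array([-0.08956369,  0.49002803,  0.62571875]), 'moment': array([-0.00319149, -0.0087451 ,  0.00229008]), 'grasp_force': 0.0, 'opening': 0.9952221998853001}
top [ 0.145 -0.048  1.453]
preserve_jar [([0.516, 0.224, 0.052], 0.75)]
screw_cap [([0.537, 0.24, 0.103], 0.54)]
cap_mark [([0.537, 0.242, 0.102], 0.67)]
label [([0.515, 0.228, 0.053], 0.74)]
opening_stand [([0.518, -0.168, 0.01], 0.89)]
socket_floor [([0.521, -0.166, 0.006], 0.95)]
reader_window [([0.5
[... 151 characters left out ...]
[0.538, 0.239, 0.104], 0.74), ([0.516, 0.457, 0.01], 0.64)]
side [-0.258 -0.666  0.848]
preserve_jar [([0.519, 0.221, 0.04], 0.76)]
screw_cap [([0.53, 0.239, 0.103], 0.8)]
cap_mark [([0.533, 0.232, 0.099], 0.77)]
label [([0.523, 0.22, 0.045], 0.96)]
opening_stand [([0.515, -0.167, 0.01], 0.8)]
socket_floor [([0.516, -0.163, 0.014], 0.74)]
reader_window [([0.513, -0.17, 0.015], 0.69)]
tape_r [([0.553, -0.45, 0.026], 0.6), ([0.519, 0.219, 0.042], 0.51)]
salt_shaker [([0.764, 0.226, 0.049], 0.67)]
ramekin [([0.518, 0.46, 0.023], 0.73)]
wrist [0.191 0.601 0.385]
preserve_jar []
screw_cap []
cap_mark []
label []
opening_stand []
socket_floor []
reader_window []
tape_r []
salt_shaker []
ramekin []
```

```bash
cd pics; python3 -c "
import cv2,numpy as np
a=[cv2.imread(x+'0.png') for x in ['top','side']]
cv2.imwrite('m.png',cv2.resize(np.hstack(a),(800,300)))"
```

```text
(no output)
```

View pics/top0.png

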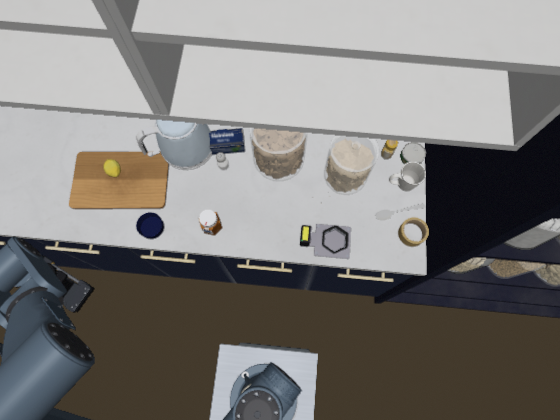

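The top view shows the jar at about (210,222), the stand's hex socket at (334,240) with the reader on its left (+y) at (305,236), the ramekin at (150,225) and the tape at (414,232). I need enlarged crops.

```bash
python3 - <<'E'
import cv2,numpy as np
t=cv2.imread('pics/top0.png');s=cv2.imread('pics/side0.png')
a=cv2.resize(t[195:265,175:245],(400,400),interpolation=2); b=cv2.resize(t[205:275,290:360],(400,400),interpolation=2)
cv2.imwrite('pics/crop1.png',np.hstack([a,b]))
E
```

```text
(no output)
```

View pics/crop1.png

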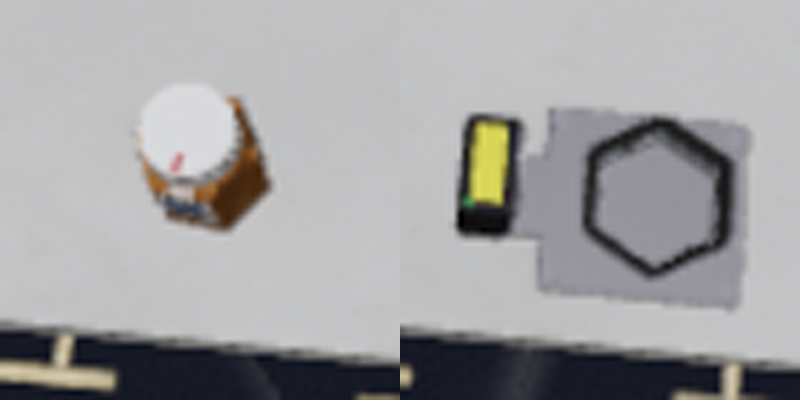

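View pics/side0.png

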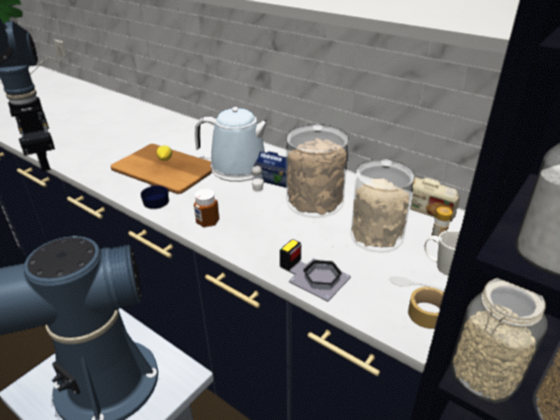

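The crop shows the label and red mark pointing down in the image (towards −x), slightly left. The reader is to the left of the socket (+y). I'll measure coarsely, then refine with the wrist camera.

```bash
python3 - <<'E'
from h import *
c=snap('top')
f=c['frame'].astype(int)
def cent(m): 
    v,u=np.nonzero(m); return np.array([u.mean(),v.mean()]),len(u)
# cap white disc
r=finder.outline_of('top','screw_cap')
for q in r[:2]:
    m=q['pixels']; p,n=cent(m); print('cap',p,n,q['confidence'],back(c,p,.1).round(4))
R,G,B=f[...,0],f[...,1],f[...,2]
win=np.zeros(R.shape,bool); win[200:225,190:225]=1
red=win&(R-G>40)&(R-B>40)&(R>150); v,u=np.nonzero(red); print(list(zip(u,v)))
# yellow
win[:]=0; win[205:275,295:320]=1
y=win&(R>150)&(G>150)&(B<120); p,n=cent(y); print('reader top',p,n,back(c,p,.071).round(4))
blk=(R<70)&(G<70)&(B<70)
win[:]=0; win[222:256,318:352]=1
m=(blk&win).astype(np.uint8); cs,_=cv2.findContours(m,cv2.RETR_EXTERNAL,2); k=max(cs,key=cv2.contourArea)
h=cv2.convexHull(k).reshape(-1,2); W=np.array([back(c,x,.035) for x in h]); print('hex',cv2.minEnclosingCircle(W[:,:2].astype(np.float32)),cv2.minAreaRect((W[:,:2]*1000).astype(np.float32)))
win[:]=0; win[205:275,305:365]=1
# base plate outline
m=win&(abs(R-150)<25)&(B-R>2)
print('plate',back(c,cent(m)[0],.008).round(4))
for n in ['tape_r','salt_shaker','ramekin']:pass
E
```

```text
cap [207.83908046 218.49808429] 261 0.83 [0.5368 0.24   0.1   ]
[(np.int64(206), np.int64(222)), (np.int64(205), np.int64(223)), (np.int64(205), np.int64(224))]
reader top [305.34722222 232.88888889] 72 [ 0.5265 -0.087   0.071 ]
hex ((0.5257956981658936, -0.18959234654903412), 0.047881320118904114) ((524.94873046875, -189.22329711914062), (92.49752044677734, 85.66606903076172), 2.7237441539764404)
plate [ 0.5204 -0.1759  0.008 ]
```

Units first: shifts go in shares of 0.4 m and turns go in shares of 360 degrees. So -0.26 m / 0.4 = -0.65, -0.225 m / 0.4 = -0.5625.

Request:
{"fn": "play_rows", "kwargs": {"motion": [[[-0.045,-0.0225,0,0,0,0],[-0.125,-0.06,0,0,0,0],[-0.2125,-0.1,0,0,0,0],[-0.3,-0.14,0,0,0,0],[-0.3875,-0.1825,0,0,0,0],[-0.475,-0.2225,0,0,0,0],[-0.5625,-0.265,0,0,0,0],[-0.65,-0.305,0,0,0,0]]], "fingers": 0.087}}

```text
time_s: 2.42
position: [0.4479, 0.346, 0.2397]
tcp_rot: [[-0.908, 0.419, 0.0], [0.419, 0.908, 0.0], [-0.0, 0.0, -1.0]]
force: [0.2, 0.4, -0.3]
opening: 1.007
grasp_force: 0.0
```

In the tool's units: -0.127 m / 0.4 = -0.3175, -0.12 m / 0.4 = -0.3.

Request:
{"fn": "play_rows", "kwargs": {"motion": [[[-0.0825,-0.04,0,0,0,0],[-0.1625,-0.0775,0,0,0,0],[-0.225,-0.105,0,0,0,0],[-0.275,-0.13,0,0,0,0],[-0.3,-0.1425,0,0,0,0],[-0.3175,-0.15,0,0,0,0],[-0.3175,-0.15,0,0,0,0]]]}}

```text
time_s: 3.0
position: [0.5378, 0.2392, 0.2395]
tcp_rot: [[-0.907, 0.421, 0.0], [0.421, 0.907, 0.0], [-0.0, 0.0, -1.0]]
force: [0.5, -0.2, 0.4]
opening: 0.996
grasp_force: 0.0
```

```bash
python3 - <<'E'
from h import *
c=snap('wrist','w1'); s=bot.read_state(); print(s['time_s'],s['position'],s['tcp_rot'].round(4).tolist(),s['joint_positions'].round(1),s['force'])
print((-c['R'].T@c['t']).round(3),c['R'].round(3))
for n in ['screw_cap','cap_mark','label','preserve_jar']:
    r=finder.recognise('wrist',n); print(n,[(np.round(q['at'],4).tolist(),round(q['confidence'],2),proj(c,q['at']).round(1)) for q in r[:2]])
    if n=='screw_cap':
        for q in finder.outline_of('wrist',n)[:1]:
            m=q['pixels'].astype(np.uint8); cs,_=cv2.findContours(m,0,2); k=max(cs,key=cv2.contourArea).reshape(-1,2)
            print(cv2.fitEllipse(k)); 
E
```

```text
3.05 [0.5368099  0.24008543 0.23944445] [[-0.9076, 0.4198, -0.0006], [0.4198, 0.9076, 0.0004], [0.0007, 0.0001, -1.0]] [ 13.2  27.4  87.5   0.   65.1 -52. ] [-0.73264034 -0.23688627 -0.22919678]
[0.467 0.273 0.385] [[ 0.42   0.907  0.001]
 [ 0.869 -0.403  0.286]
 [ 0.26  -0.12  -0.958]]
screw_cap [([0.5355, 0.2443, 0.0989], 0.78, array([278. , 196.6]))]
((281.9527282714844, 199.90403747558594), (68.23065948486328, 70.55999755859375), 3.2746317386627197)
cap_mark [([0.5385, 0.2455, 0.1018], 0.79, array([280.8, 200.1]))]
label [([0.5165, 0.2562, 0.0693], 0.87, array([280.9, 164.5]))]
preserve_jar [([0.512, 0.2574, 0.0714], 0.82, array([280. , 159.8]))]
```

View pics/w1.png

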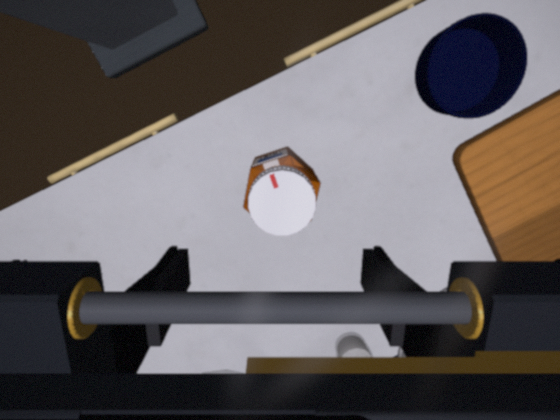

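The wrist view shows the cap disc at (282,200), with the red mark at about (273,181) and the white/blue label on the shoulder at about (270,156), so mark and label agree.

```bash
python3 - <<'E'
from h import *
c=snap('wrist'); f=c['frame'].astype(int); R,G,B=f[...,0],f[...,1],f[...,2]
w=np.zeros(R.shape,bool); w[168:195,255:290]=1
v,u=np.nonzero(w&(R-G>60)&(R-B>60)&(R>150)&(abs(G-B)<40))
m=finder.outline_of('wrist','screw_cap')[0]['pixels']
# white disc top
wh=(R>190)&(G>190)&(B>190)&m
cs,_=cv2.findContours(wh.astype(np.uint8),0,2); k=cv2.convexHull(max(cs,key=cv2.contourArea)).reshape(-1,2)
W=np.array([back(c,x,.1) for x in k]); ce=cv2.minEnclosingCircle(W[:,:2].astype(np.float32)); print('cap',ce)
pts=np.array([back(c,x,.1)[:2] for x in zip(u,v)]); d=pts-np.array(ce[0]); mu=d.mean(0); print(len(u),'mark yaw',np.degrees(np.arctan2(mu[1],mu[0])),np.hypot(*d.T).max())
e=cv2.fitLine(pts.astype(np.float32),2,0,.01,.01).ravel(); print(np.degrees(np.arctan2(e[1],e[0])))
lm=finder.outline_of('wrist','label')[0]['pixels']
v,u=np.nonzero(lm); print('labelmask',u.min(),u.max(),v.min(),v.max())
q=w*0>0; q[145:172,240:300]=1
wht=q&(R>150)&(B>150)&~m&lm; v,u=np.nonzero(wht); p=np.array([u.mean(),v.mean()]); X=back(c,p,.07); print('strip',p,len(u),X, np.degrees(np.arctan2(*(X[:2]-ce[0])[::-1])))
E
```

```text
cap ((0.5421816110610962, 0.2448500245809555), 0.028383886441588402)
52 mark yaw 174.8458939461888 0.0263629051822912
-5.54341
labelmask 244 319 148 212
strip [271.32222222 165.43333333] 90 [0.51184963 0.24973145 0.07      ] 170.85759160989585
```

In the tool's units: 0.06 m / 0.4 = 0.15, -0.002 m / 0.4 = -0.005.

Request:
{"fn": "play_rows", "kwargs": {"motion": [[[-0.0025,0.005,0.0375,0,0,0],[-0.005,0.0125,0.0875,0,0,0],[-0.005,0.0125,0.1375,0,0,0],[-0.005,0.0125,0.15,0,0,0],[-0.005,0.0125,0.15,0,0,0]]]}}

```text
time_s: 3.87
position: [0.5396, 0.2434, 0.1779]
tcp_rot: [[-0.908, 0.419, -0.004], [0.419, 0.908, -0.001], [0.003, -0.003, -1.0]]
force: [0.5, 0.5, -0.0]
opening: 0.999
grasp_force: 0.0
```

```bash
cat >> h.py <<'E'
def cap(cam,z,bright=190):
    c=imaging.capture(cam); f=c['frame'].astype(int); R,G,B=f[...,0],f[...,1],f[...,2]
    rs=finder.outline_of(cam,'screw_cap')
    m=rs[0]['pixels']; m=cv2.dilate(m.astype(np.uint8),np.ones((3,3)))>0
    wh=((R>bright)&(G>bright)&(B>bright)&m).astype(np.uint8)
    cs,_=cv2.findContours(wh,0,2); k=cv2.convexHull(max(cs,key=cv2.contourArea)).reshape(-1,2)
    W=np.array([back(c,x,z) for x in k]); ce,r=cv2.minEnclosingCircle(W[:,:2].astype(np.float32))
    v,u=np.nonzero((R-G>40)&(R-B>40)&(R>140)&(abs(G-B)<40)&m)
    pts=np.array([back(c,x,z)[:2] for x in zip(u,v)]).reshape(-1,2); d=pts-np.array(ce); ok=np.hypot(*d.T)<.028; d=d[ok]
    mu=d.mean(0) if len(d) else [0,0]
    print(cam,'cap',np.round(ce,4),round(r,4),'mark',len(d),np.degrees(np.arctan2(mu[1],mu[0])).round(1))
    return c,ce
E
python3 - <<'E'
from h import *
c,_=cap('wrist',.1); cv2.imwrite('pics/w2.png',c['frame'][:,:,::-1]); cap('top',.1)
s=bot.read_state(); print(s['position'])
E
```

```text
wrist cap [0.5421 0.2445] 0.0283 mark 100 174.3
top cap [ 0.4434 -0.2138] 0.0098 mark 0 0.0
[0.54185143 0.24376675 0.18084944]
```

In the tool's units: 0.085 m / 0.4 = 0.2125, 0.08 m / 0.4 = 0.2.

Request:
{"fn": "play_rows", "kwargs": {"motion": [[[-0.0025,0,0.0375,0,0,0],[-0.0025,0,0.0875,0,0,0],[-0.0025,0.0025,0.1375,0,0,0],[-0.0025,0.0025,0.175,0,0,0],[-0.0025,0.0025,0.2,0,0,0],[-0.0025,0.0025,0.2125,0,0,0],[-0.0025,0.0025,0.2125,0,0,0]]]}}

```text
time_s: 4.65
position: [0.5422, 0.244, 0.0942]
tcp_rot: [[-0.908, 0.419, -0.001], [0.419, 0.908, -0.0], [0.001, -0.0, -1.0]]
force: [0.3, 0.6, 0.5]
opening: 0.998
grasp_force: 0.0
```

Request:
{"fn": "play_rows", "kwargs": {"motion": [[[0,0,0,0,0,0],[0,0,0,0,0,0],[0,0,0,0,0,0],[0,0,0,0,0,0],[0,0,0,0,0,0],[0,0,0,0,0,0],[0,0,0,0,0,0],[0,0,0,0,0,0]]], "fingers": 0.04}}

```text
time_s: 5.32
position: [0.5424, 0.2438, 0.095]
tcp_rot: [[-0.908, 0.419, 0.0], [0.419, 0.908, -0.0], [-0.0, -0.0, -1.0]]
force: [-0.6, -2.4, 3.6]
opening: 0.656
grasp_force: 30.0
```

In the tool's units: -0.11 m / 0.4 = -0.275, -0.105 m / 0.4 = -0.2625.

Request:
{"fn": "play_rows", "kwargs": {"motion": [[[0,0,-0.0125,0,0,0],[0,0,-0.045,0,0,0],[0,0,-0.1,0,0,0],[0,0,-0.1625,0,0,0],[0,0,-0.225,0,0,0],[0,0,-0.2625,0,0,0],[0,0,-0.275,0,0,0],[0,0,-0.275,0,0,0]]]}}

```text
time_s: 5.98
position: [0.5426, 0.2443, 0.2054]
tcp_rot: [[-0.908, 0.419, 0.002], [0.419, 0.908, 0.001], [-0.001, 0.001, -1.0]]
force: [-0.6, -1.3, -4.3]
opening: 0.655
grasp_force: 30.0
```

```bash
python3 - <<'E'
from h import *
c=snap('top'); 
for p in [(350,189),(350,192),(335,186),(278,176)]: print(p,back(c,p,0).round(3),back(c,p,.15).round(3))
c,_=cap('wrist',.21); s=bot.read_state(); print(s['position'],s['force'],s['grasp_force'])
E
```

```text
(350, 189) [ 0.727 -0.238  0.   ] [ 0.667 -0.219  0.15 ]
(350, 192) [ 0.715 -0.239  0.   ] [ 0.657 -0.219  0.15 ]
(335, 186) [ 0.734 -0.183  0.   ] [ 0.673 -0.169  0.15 ]
(278, 176) [0.753 0.029 0.   ] [0.69  0.021 0.15 ]
wrist cap [0.5397 0.2459] 0.028 mark 242 175.6
[0.54094153 0.24374676 0.20273264] [-0.09748687  0.24530873 -4.38943879] 30.00103584738099
```

In the tool's units: -0.255 m / 0.4 = -0.6375, -0.223 m / 0.4 = -0.5575.

Request:
{"fn": "play_rows", "kwargs": {"motion": [[[-0.015,-0.035,0,0,0,0],[-0.045,-0.11,0,0,0,0],[-0.08,-0.2,0,0,0,0],[-0.115,-0.29,0,0,0,0],[-0.15,-0.38,0,0,0,0],[-0.185,-0.47,0,0,0,0],[-0.22,-0.5575,0,0,0,0],[-0.25,-0.6375,0,0,0,0]]]}}

```text
time_s: 6.8
position: [0.525, -0.0314, 0.203]
tcp_rot: [[-0.908, 0.42, -0.003], [0.42, 0.908, 0.001], [0.003, -0.001, -1.0]]
force: [0.7, -0.5, -4.6]
opening: 0.651
grasp_force: 30.0
```

In the tool's units: -0.028 m / 0.4 = -0.07, -0.025 m / 0.4 = -0.0625.

Request:
{"fn": "play_rows", "kwargs": {"motion": [[[-0.0175,-0.04,0,0,0,0],[-0.0275,-0.0625,0,0,0,0],[-0.03,-0.07,0,0,0,0],[-0.03,-0.07,0,0,0,0]]]}}

```text
time_s: 7.13
position: [0.5248, -0.0598, 0.2037]
tcp_rot: [[-0.907, 0.42, -0.002], [0.42, 0.907, 0.001], [0.002, 0.0, -1.0]]
force: [0.1, 0.4, -5.1]
opening: 0.656
grasp_force: 30.0
```

```bash
python3 - <<'E'
from h import *
c,_=cap('wrist',.21); cv2.imwrite('pics/w3.png',c['frame'][:,:,::-1]); s=bot.read_state(); print(s['position'],s['tcp_rot'].round(3).tolist(),s['joint_positions'].round(1))
for n in ['opening_stand','socket_floor','reader_window']:
    r=finder.recognise('wrist',n); print(n,[(np.round(q['at'],4).tolist(),round(q['confidence'],2),proj(c,q['at']).round(1)) for q in r[:2]])
E
```

```text
wrist cap [ 0.523  -0.0577] 0.0281 mark 241 175.7
[ 0.52485882 -0.05846714  0.20401059] [[-0.908, 0.419, -0.001], [0.419, 0.908, 0.001], [0.002, 0.001, -1.0]] [-18.5  25.6  98.1   0.   56.4 -83.8]
opening_stand [([0.5063, -0.1771, 0.0076], 0.68, array([161.9, 218.2]))]
socket_floor [([0.5055, -0.1794, 0.0088], 0.66, array([159.2, 218.8]))]
reader_window [([0.5053, -0.1779, 0.0109], 0.72, array([159.7, 218.7]))]
```

View pics/w3.png

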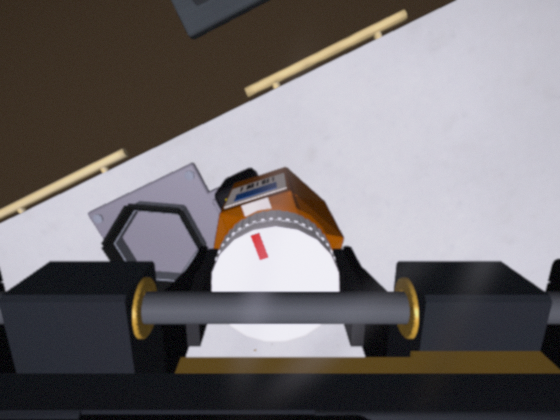

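The wrist view shows the black hex rim centred near (158,245), a plate edge running from (90,213) to (193,164), the reader behind the jar at about (240,185), and the label at about (258,190). I'll fit these numerically.

```bash
cat > fit.py <<'E'
from h import *
from scipy.optimize import least_squares
def hexfit(c,roi,zz,thr,x0,vmax):
    f=c['frame'].astype(int); b=(f.max(2)<thr); w=np.zeros(b.shape,bool); u0,v0,u1,v1=roi; w[v0:v1,u0:u1]=1
    n,l,st,_=cv2.connectedComponentsWithStats((b&w).astype(np.uint8)); i=1+np.argmax(st[1:,4]); m=(l==i).astype(np.uint8)
    k=max(cv2.findContours(m,0,1)[0],key=cv2.contourArea).reshape(-1,2); k=cv2.convexHull(k).reshape(-1,2)
    # densify the hull
    P=[]; 
    for a,e in zip(k,np.roll(k,-1,0)):
        for t in np.arange(0,1,1/max(1,np.hypot(*(e-a)))): P.append(a+t*(e-a))
    P=np.array([p for p in P if p[1]<vmax and u0+1<p[0]<u1-2])
    W=np.array([back(c,p,zz)[:2] for p in P])
    def res(q):
        d=W-q[:2]; a=q[2]+np.arange(6)*np.pi/3
        return (d@np.array([np.cos(a),np.sin(a)])).max(1)-q[3]
    s=least_squares(res,x0,loss='soft_l1',f_scale=.002); q=s.x
    print('hex c',q[:2].round(4),'yaw',(np.degrees(q[2])%60).round(1),'apothem',q[3].round(4),'rms',np.sqrt((res(q)**2).mean()).round(4),len(W))
E
python3 - <<'E'
from fit import *
c=snap('wrist')
for thr in (60,80): hexfit(c,(85,190,212,280),.035,thr,[.52,-.187,np.pi/2,.038],246)
for p in [(90,213),(193,164)]: print(back(c,p,.008).round(4))
a,b=back(c,(90,213),.008),back(c,(193,164),.008); print('plate edge yaw',np.degrees(np.arctan2(*(b-a)[1::-1])),np.hypot(*(b-a)[:2]))
t=snap('top')
for thr in (70,90): hexfit(t,(318,222,352,258),.035,thr,[.52,-.187,np.pi/2,.038],999)
# label
f=c['frame'].astype(int);R,G,B=f[...,0],f[...,1],f[...,2]
w=np.zeros(R.shape,bool); w[165:215,220:300]=1
bl=w&(B-R>25)&(B>60); v,u=np.nonzero(bl); p=np.array([u.mean(),v.mean()]);print('blue',p,len(u),cv2.minAreaRect(np.c_[u,v].astype(np.float32)))
s=bot.read_state()['position']
for z in (.145,.155): 
  X=back(c,p,z)[:2]-s[:2]; print('label dir',np.degrees(np.arctan2(X[1],X[0])),np.hypot(*X))
E
```

```text
hex c [ 0.5309 -0.1889] yaw 30.9 apothem 0.0484 rms 0.001 158
hex c [ 0.5309 -0.1879] yaw 31.2 apothem 0.0492 rms 0.0007 163
[ 0.472  -0.2398  0.008 ]
[ 0.4716 -0.1206  0.008 ]
plate edge yaw 90.19150408063037 0.11916029301143732
hex c [ 0.5256 -0.1887] yaw 29.6 apothem 0.0428 rms 0.0019 86
hex c [ 0.528  -0.1856] yaw 30.4 apothem 0.0458 rms 0.0069 82
blue [254.51271186 191.75423729] 236 ((254.3500213623047, 191.5500030517578), (5.692099571228027, 43.955657958984375), 71.56504821777344)
label dir 176.07157108320936 0.030682018137702747
label dir 173.5866352073679 0.032795352218788244
```

```bash
python3 - <<'E'
import cv2
a=cv2.imread('pics/w3.png'); cv2.imwrite('pics/c3.png',cv2.resize(a[155:285,80:350],(800,385),interpolation=2))
E
```

```text
(no output)
```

View pics/c3.png

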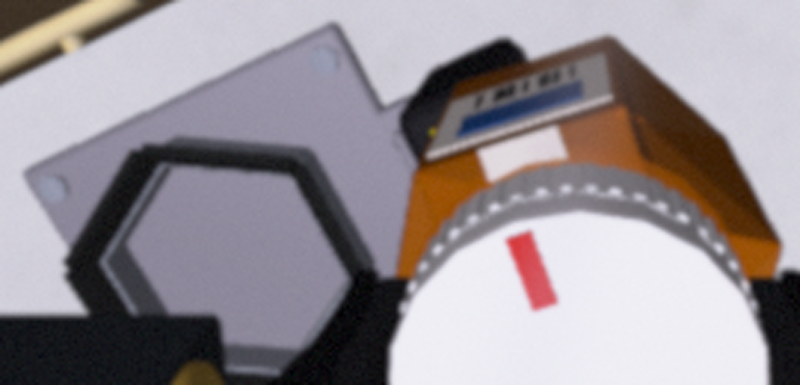

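The enlarged view shows the rim's outer corners at crop (68,268), (140,150), (312,152) and (375,275), and the label level on its flat. I'll use the corners for the centre.

```bash
python3 - <<'E'
from fit import *
c=snap('wrist'); t=snap('top')
C=np.array([(68,268),(140,150),(312,150),(375,275)])/2.963+[80,155]
for z in (.035,):
    W=np.array([back(c,p,z)[:2] for p in C]); print(W.round(4).tolist(),'mid',((W[0]+W[3])/2).round(4))
    ang=np.radians([240,180,120,60])
    f=lambda q:(W-(q[:2]+q[3]*np.c_[np.cos(ang+q[2]),np.sin(ang+q[2])])).ravel()
    s=least_squares(f,[.525,-.188,0,.043]); print(s.x.round(4),np.degrees(s.x[2]),np.abs(f(s.x)).max())
# plate centre from top view
f=t['frame'].astype(int); 
# visualise candidate in both: dark-weighted centroid top
g=f.mean(2); w=np.zeros(g.shape,bool); w[222:258,319:352]=1
d=np.clip(120-g,0,80)*w; v,u=np.mgrid[:420,:560]; p=[(d*u).sum()/d.sum(),(d*v).sum()/d.sum()]; print('top dark centroid',p,back(t,p,.032).round(4), back(t,p,.025).round(4))
# plate corners in top crop (crop scale 400/70)
Pc=np.array([(550,108),(750,125),(738,308),(540,290)])-[400,0]; Pc=Pc*70/400+[290,205]
W=np.array([back(t,p,.008)[:2] for p in Pc]); print('plate top',W.round(4).tolist(),W.mean(0).round(4))
print(proj(t,[.526,-.187,.035]),proj(c,[.526,-.187,.035]))
E
```

```text
[[0.5036, -0.2301], [0.4791, -0.1878], [0.5017, -0.1386], [0.5476, -0.1405]] mid [ 0.5256 -0.1853]
[ 0.5273 -0.1842  0.0487  0.05  ] 2.7907165434188967 0.003456862232909974
top dark centroid [np.float64(331.50729495615974), np.float64(234.44205493710635)] [ 0.5404 -0.1783  0.032 ] [ 0.5423 -0.179   0.025 ]
plate top [[0.5804, -0.1245], [0.5813, -0.2483], [0.466, -0.2462], [0.4656, -0.1266]] [ 0.5233 -0.1864]
[333.87368519 238.48744289] [153.49723136 247.65211888]
```

In the tool's units: -0.115 m / 0.4 = -0.2875, -0.0555 m / 0.4 = -0.1388, 53 degrees / 360 = 0.1472.

Request:
{"fn": "play_rows", "kwargs": {"motion": [[[-0.01,-0.02,0,0,0,0.0111],[-0.03,-0.06,0,0,0,0.0306],[-0.05,-0.1025,0,0,0,0.05],[-0.07,-0.145,0,0,0,0.0694],[-0.09,-0.1875,0,0,0,0.0889],[-0.11,-0.23,0,0,0,0.1083],[-0.1275,-0.265,0,0,0,0.1278],[-0.1388,-0.2875,0,0,0,0.1472]]]}}

```text
time_s: 8.25
position: [0.5278, -0.1893, 0.2046]
tcp_rot: [[-0.205, 0.979, 0.001], [0.979, 0.205, -0.001], [-0.001, 0.001, -1.0]]
force: [-0.3, -0.6, -4.9]
opening: 0.652
grasp_force: 30.0
```

In the tool's units: 31 degrees / 360 = 0.0861.

Request:
{"fn": "play_rows", "kwargs": {"motion": [[[0,0,0,0,0,0.0194],[0,0,0,0,0,0.0389],[0,0,0,0,0,0.0556],[0,0,0,0,0,0.0722],[0,0,0,0,0,0.0833],[0,0,0,0,0,0.0861],[0,0,0,0,0,0.0861]]]}}

```text
time_s: 8.83
position: [0.5275, -0.1874, 0.2045]
tcp_rot: [[0.321, 0.947, -0.0], [0.947, -0.321, 0.0], [0.0, -0.0, -1.0]]
force: [0.8, 0.6, -5.0]
opening: 0.653
grasp_force: 30.0
```

```bash
python3 - <<'E'
from h import *
c,_=cap('wrist',.21); cv2.imwrite('pics/w4.png',c['frame'][:,:,::-1]); s=bot.read_state(); print(s['position'],s['tcp_rot'].round(3).tolist(),s['joint_positions'].round(1))
t=snap('top','t4'); d=snap('side','s4')
a=cv2.resize(c['frame'][100:350,80:400],(400,312)); b=cv2.resize(d['frame'][195:305,250:391],(400,312),interpolation=2)
cv2.imwrite('pics/c4.png',np.hstack([a,b])[:,:,::-1])
E
```

```text
wrist cap [ 0.5283 -0.1842] 0.0283 mark 237 91.9
[ 0.52743113 -0.1873744   0.20455478] [[0.321, 0.947, -0.0], [0.947, -0.321, -0.0], [-0.0, -0.0, -1.0]] [-31.   27.8  93.7  -0.   58.6 -12.3]
```

View pics/c4.png

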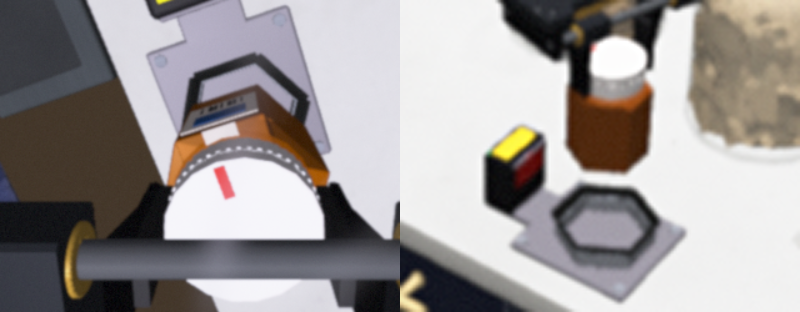

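Left panel: the label faces the reader with the socket behind the jar. Right panel: the jar hangs above the socket. Next I lower it to just above the rim and check alignment.

In the tool's units: 0.068 m / 0.4 = 0.17, 0.066 m / 0.4 = 0.165.

Request:
{"fn": "play_rows", "kwargs": {"motion": [[[0,0,0.025,0,0,0],[0,0,0.0625,0,0,0],[0,0,0.105,0,0,0],[0,0,0.1425,0,0,0],[0,0,0.165,0,0,0],[0,0,0.17,0,0,0],[0,0,0.17,0,0,0]]]}}

```text
time_s: 9.62
position: [0.5271, -0.1873, 0.1356]
tcp_rot: [[0.322, 0.947, -0.002], [0.947, -0.322, 0.001], [0.0, -0.002, -1.0]]
force: [0.2, -0.2, -2.9]
opening: 0.649
grasp_force: 30.0
```

```bash
python3 - <<'E'
from h import *
c=snap('wrist'); t=snap('top','t5'); d=snap('side','s5'); s=bot.read_state(); print(s['position'],s['force'])
a=cv2.resize(t['frame'][205:265,300:360],(400,400),interpolation=2); b=cv2.resize(d['frame'][210:300,275:365],(400,400),interpolation=2)
cv2.imwrite('pics/c5.png',np.hstack([a,b])[:,:,::-1])
for q in finder.outline_of('side','preserve_jar')[:1]:
    v,u=np.nonzero(q['pixels']); print('jar side',u.min(),u.max(),v.min(),v.max())
p=s['position']; print(proj(d,[.5265,-.187,.035]),proj(d,[p[0],p[1],.041]))
E
```

```text
[ 0.52815359 -0.18795408  0.1373243 ] [-0.48358993  1.15157399 -4.202899  ]
jar side 308 337 246 276
[321.1127641  269.24059681] [321.86242085 267.29745532]
```

View pics/c5.png

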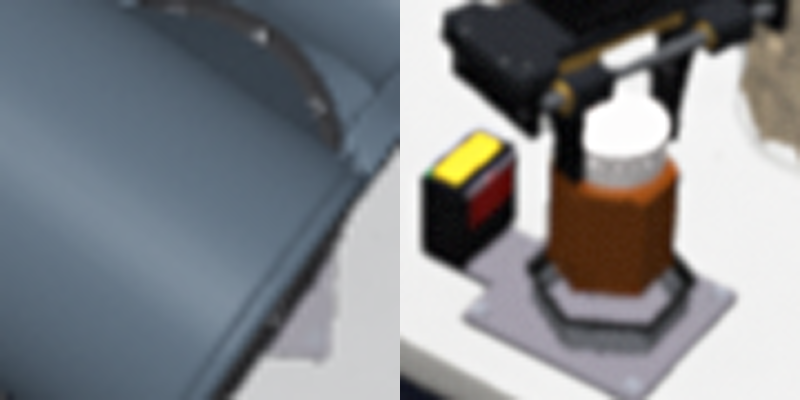

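The side view shows the jar centred over the rim to within about 1 px (jar centre at crop x≈614, rim centre ≈611), with the label side towards the reader. Lowering gently.

In the tool's units: 0.015 m / 0.4 = 0.0375, 0.012 m / 0.4 = 0.03.

Request:
{"fn": "play_rows", "kwargs": {"motion": [[[0,0,0.0075,0,0,0],[0,0,0.015,0,0,0],[0,0,0.0225,0,0,0],[0,0,0.03,0,0,0],[0,0,0.0375,0,0,0],[0,0,0.0375,0,0,0]]]}}

```text
time_s: 10.32
position: [0.5274, -0.1877, 0.1211]
tcp_rot: [[0.322, 0.947, -0.0], [0.947, -0.322, -0.0], [-0.0, -0.0, -1.0]]
force: [-0.1, -0.1, -3.8]
opening: 0.654
grasp_force: 30.0
```

Request:
{"fn": "play_rows", "kwargs": {"motion": [[[0,0,0.0075,0,0,0],[0,0,0.015,0,0,0],[0,0,0.0225,0,0,0],[0,0,0.03,0,0,0],[0,0,0.0375,0,0,0],[0,0,0.0425,0,0,0],[0,0,0.045,0,0,0],[0,0,0.045,0,0,0]]]}}

```text
time_s: 10.98
position: [0.528, -0.1879, 0.1031]
tcp_rot: [[0.322, 0.947, 0.001], [0.947, -0.322, -0.001], [-0.0, 0.001, -1.0]]
force: [1.5, -2.9, -3.3]
opening: 0.658
grasp_force: 29.9
```

Request:
{"fn": "play_rows", "kwargs": {"motion": [[[0,0,0.0013,0,0,0],[0,0,0.0025,0,0,0],[0,0,0.0038,0,0,0],[0,0,0.005,0,0,0],[0,0,0.005,0,0,0]]]}}

```text
time_s: 11.4
position: [0.5275, -0.1878, 0.1026]
tcp_rot: [[0.322, 0.947, 0.0], [0.947, -0.322, -0.001], [-0.001, 0.001, -1.0]]
force: [-1.4, -3.1, 6.3]
opening: 0.655
grasp_force: 29.9
```

```bash
python3 - <<'E'
from h import *
c,_=cap('wrist',.108); s=bot.read_state(); print(s['time_s'],s['position'],s['force'],s['moment'])
E
```

```text
wrist cap [ 0.5283 -0.1851] 0.0283 mark 244 91.9
11.5 [ 0.52748887 -0.18782228  0.10262514] [-1.44637583 -3.75939002  6.29458697] [-0.72648241  0.26727245  0.07179688]
```

The jar is home (TCP z 0.1026, 6 N resting load). Now I unscrew, watching forces.

In the tool's units: -25 degrees / 360 = -0.0694.

Request:
{"fn": "play_rows", "kwargs": {"motion": [[[0,0,0,0,0,-0.0056],[0,0,0,0,0,-0.0139],[0,0,0,0,0,-0.025],[0,0,0,0,0,-0.0361],[0,0,0,0,0,-0.0472],[0,0,0,0,0,-0.0583],[0,0,0,0,0,-0.0694],[0,0,0,0,0,-0.0694]]]}}

```text
time_s: 12.17
position: [0.5279, -0.1875, 0.1025]
tcp_rot: [[-0.11, 0.994, 0.001], [0.994, 0.11, -0.0], [-0.0, 0.001, -1.0]]
force: [-1.4, -1.1, 7.4]
opening: 0.655
grasp_force: 29.9
```

```bash
python3 - <<'E'
from h import *
c,_=cap('wrist',.108); s=bot.read_state(); print(s['time_s'],s['position'],s['force'],s['moment'],s['tcp_rot'].round(3).tolist())
f=c['frame'].astype(int);R,G,B=f[...,0],f[...,1],f[...,2]
cv2.imwrite('pics/w6.png',c['frame'][:,:,::-1])
E
```

```text
wrist cap [ 0.5279 -0.1847] 0.0283 mark 242 117.1
12.2667 [ 0.52785861 -0.18751974  0.10255839] [-0.23069647 -3.09560338  5.9270755 ] [-0.48185444 -0.03340456  0.00425955] [[-0.108, 0.994, 0.001], [0.994, 0.108, -0.0], [-0.0, 0.001, -1.0]]
```

```bash
cat >> h.py <<'E'
def labeldir(c,ctr,z=.078):
    f=c['frame'].astype(int);R,G,B=f[...,0],f[...,1],f[...,2]
    m=finder.outline_of('wrist','label'); print('label conf',[round(q['confidence'],2) for q in m[:2]])
    v,u=np.nonzero((B-R>25)&(B>50)&(B<200)); 
    P=np.array([back(c,p,.054)[:2] for p in zip(u,v)]).reshape(-1,2)-ctr
    ok=np.hypot(*P.T)<.055; P=P[ok]
    if len(P): mu=P.mean(0); print('blue',len(P),'dir',np.degrees(np.arctan2(mu[1],mu[0])).round(1),np.hypot(*mu).round(4))
E
python3 - <<'E'
from h import *
c,ce=cap('wrist',.108); labeldir(c,np.array([.5276,-.1875]))
s=bot.read_state(); print(s['time_s'],s['force'],s['moment'])
E
```

```text
wrist cap [ 0.5279 -0.1847] 0.0283 mark 242 117.0
label conf [0.76]
blue 232 dir 93.8 0.0312
12.4167 [-2.04943031 -1.90758825  5.1448625 ] [-0.52309469  0.01340715  0.028296  ]
```

View pics/w6.png

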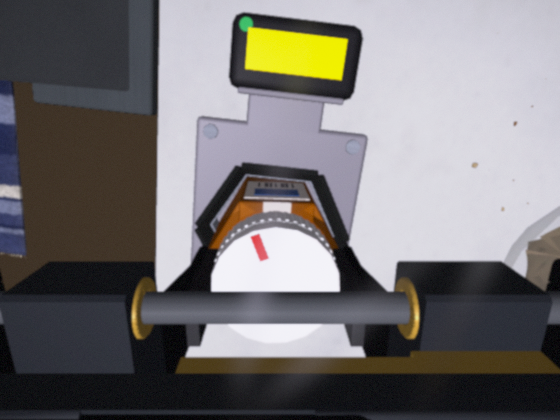

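The picture shows the label (275,190) squarely facing the reader (295,55), the jar down inside the hex, and the mark now turned 23° relative to the jar. Continuing.

In the tool's units: -30 degrees / 360 = -0.0833.

Request:
{"fn": "play_rows", "kwargs": {"motion": [[[0,0,0,0,0,-0.0083],[0,0,0,0,0,-0.0222],[0,0,0,0,0,-0.0361],[0,0,0,0,0,-0.05],[0,0,0,0,0,-0.0639],[0,0,0,0,0,-0.075],[0,0,0,0,0,-0.0833],[0,0,0,0,0,-0.0833]]]}}

```text
time_s: 13.08
position: [0.5279, -0.1875, 0.1027]
tcp_rot: [[-0.591, 0.806, 0.001], [0.806, 0.591, 0.0], [-0.001, 0.001, -1.0]]
force: [-1.2, -1.3, 7.7]
opening: 0.655
grasp_force: 29.9
```

In the tool's units: -18 degrees / 360 = -0.05.

Request:
{"fn": "play_rows", "kwargs": {"motion": [[[0,0,0,0,0,-0.0083],[0,0,0,0,0,-0.0194],[0,0,0,0,0,-0.0306],[0,0,0,0,0,-0.0417],[0,0,0,0,0,-0.05],[0,0,0,0,0,-0.05],[0,0,0,0,0,-0.05]]]}}

```text
time_s: 13.67
position: [0.5276, -0.1877, 0.1031]
tcp_rot: [[-0.811, 0.585, 0.001], [0.585, 0.811, -0.001], [-0.001, 0.0, -1.0]]
force: [-1.8, -2.5, 9.0]
opening: 0.659
grasp_force: 29.8
```

```bash
python3 - <<'E'
from h import *
c,ce=cap('wrist',.108); labeldir(c,np.array([.5276,-.1875])); 
s=bot.read_state(); print(s['time_s'],s['position'],s['force'],s['moment'])
E
```

```text
wrist cap [ 0.5262 -0.1852] 0.0287 mark 235 166.6
label conf [0.68]
blue 113 dir 91.3 0.0326
13.8167 [ 0.52766927 -0.18767971  0.10310114] [-1.71082382 -2.87151661  9.22166636] [-0.41193498  0.31839085  0.03086598]
```

In the tool's units: -0.01 m / 0.4 = -0.025, -0.008 m / 0.4 = -0.02.

Request:
{"fn": "play_rows", "kwargs": {"motion": [[[0,0,-0.005,0,0,0],[0,0,-0.01,0,0,0],[0,0,-0.015,0,0,0],[0,0,-0.02,0,0,0],[0,0,-0.025,0,0,0],[0,0,-0.025,0,0,0]]]}}

```text
time_s: 14.32
position: [0.5272, -0.1868, 0.1115]
tcp_rot: [[-0.811, 0.585, -0.001], [0.585, 0.811, 0.001], [0.001, 0.001, -1.0]]
force: [-0.1, -0.1, 0.1]
opening: 0.655
grasp_force: 29.9
```

In the tool's units: -0.023 m / 0.4 = -0.0575, -0.021 m / 0.4 = -0.0525.

Request:
{"fn": "play_rows", "kwargs": {"motion": [[[0,0,-0.0075,0,0,0],[0,0,-0.0175,0,0,0],[0,0,-0.03,0,0,0],[0,0,-0.0425,0,0,0],[0,0,-0.0525,0,0,0],[0,0,-0.0575,0,0,0],[0,0,-0.0575,0,0,0],[0,0,-0.0575,0,0,0]]]}}

```text
time_s: 14.98
position: [0.5275, -0.1876, 0.1348]
tcp_rot: [[-0.811, 0.585, 0.0], [0.585, 0.811, -0.0], [-0.0, 0.0, -1.0]]
force: [-0.1, 0.7, -0.8]
opening: 0.658
grasp_force: 29.9
```

```bash
python3 - <<'E'
from h import *
c,ce=cap('wrist',.140); labeldir(c,np.array([.5276,-.1875])); d=snap('side')
s=bot.read_state(); print(s['time_s'],s['position'],s['force'],s['grasp_force'])
a=cv2.resize(c['frame'][100:380,80:439],(400,312)); b=cv2.resize(d['frame'][195:305,250:391],(400,312),interpolation=2)
cv2.imwrite('pics/c7.png',np.hstack([a,b])[:,:,::-1])
E
```

```text
wrist cap [ 0.5267 -0.1855] 0.0285 mark 234 165.4
label conf [0.65]
blue 74 dir 91.9 0.0325
15.1833 [ 0.52726531 -0.18744559  0.13432115] [-0.36660683 -0.08673072 -0.4328437 ] 29.935688510304317
```

View pics/c7.png

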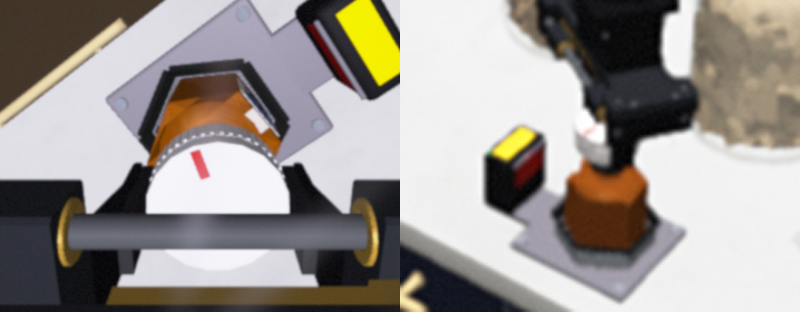

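The jar stands home in the socket with its label facing the reader. The cap is held level above it, with only the cap's 0.4 N weight on the tool.

```bash
python3 -c "
from h import *
print(bot.hand_in())"
```

```text
the job is handed in; nothing more can be done
None
```

The job is handed in, with no verdict returned: the jar sits home in the socket with its label facing the reader, and the unscrewed cap is held level and centred, lifted about 31 mm (rim about 20 mm above the mouth).

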